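# Hold a clevis lug at its root gap for tacking

## Task

Three steel plates stand on edge in the pin rack: take the lug, the one with a raised cheek ring round its bore, carry it over the pipe spool to the clevis bracket and turn it about so that the ring faces outward, away from the lug already welded on. Hold it upright over the bracket's empty weld land, centred on the land and square to it, with a root gap of about 4 mm under its foot and touching nothing but the gripper, and finish while still holding it there, still, for the tack weld. Leave the other two plates standing in the rack, and do not shift the spool or the welding magnet.

Things in the scene. Friction and masses are not known exactly. Their poses are not given: they have to be found in the camera images.
- lug: Wanted plate: steel, 70 wide (its x) x 10 thick (y) x 110 mm high (z), on edge in any slot, 0 to 3 deg off upright, 0.47 to 0.66 kg. 26 mm bore centred 50 mm above the foot; round it on the +y face a raised cheek ring 48 mm across, 5 mm high. Bevelled foot ends in a 4 mm flat. Origin: middle of the foot. In the rack its x runs along the rack's x and the ring faces the rack's +y.
- lug_top (a point): Middle of the lug's top edge, 110 mm above its foot; axes as the lug's. The top corners are rounded (15 mm). From the ring's upper edge (74 mm above the foot) to the top both faces are plain: there it can be gripped across its 10 mm thickness. Centre of mass about 54 mm above the foot.
- lug_cheek (a point): Middle of the outer face of the lug's cheek ring: 10 mm from the lug's mid-plane along its +y, 50 mm above its foot.
- plate_bored: Plate of the lug's size and outline, with the 26 mm bore but no cheek ring, on edge in another slot of the rack; to be left there. Origin: middle of its foot; x along its width, y across its thickness, z up.
- plate_plain: Plate of the lug's size and outline, without bore or ring, on edge in another slot of the rack; to be left there. Origin: middle of its foot; x along its width, y across its thickness, z up.
- rack: Fixed grey base 104 (x) x 196 (y) x 8 mm with three slots along its x at y = -60, 0, +60 mm. A slot is four 6 mm pins at x = +-30 mm, 13 mm clear between the pairs across y, topping out 64 mm above the bench, and an end pin 38 mm high at x = +-41.5 mm. The plates' feet stand 8 mm above the bench. Origin: middle of its underside.
- bracket: Fixed clevis bracket: dark base plate 170 (x) x 160 (y) x 12 mm with two bright raised weld lands 76 (x) x 22 (y) x 3 mm at y = +36 and -36 mm. A lug like the loose one is welded on the land at +36, its ring facing the bracket's +y, its top 128 mm above the bench. The land at -36 is empty; outward there is the bracket's -y. Origin: middle of the underside.
- weld_seat (a point): Middle of the top face of the empty weld land, 15 mm above the bench; axes as the bracket's: x along the land and the lug's width, y across it towards the welded lug, z up.
- spool: Loose stainless pipe 27 mm thick, 352 mm long, with a 90 mm flange at the end towards the robot, lying about along the world's x in two V saddles between rack and bracket: axis 75 mm above the bench, flange top at 120 mm. Origin: 45 mm below the pipe's axis at half its length; y runs along the pipe to the flange.
- magnet: Loose red welding magnet, arrow-shaped plate 83 x 90 x 14 mm lying flat on the bench beyond the bracket. Origin: middle of its underside.
Things that resemble listed ones, but are neither listed nor needed, are in the scene too. What is shaped like the lug but orange or white is not meant.

How it is judged:
By the outcome, as a careful person would: the job done as asked, in the order asked, and still so for the second after the job is handed in, while the arm keeps its last pose, push and grip.
It also fails if it takes over 43 s, if anything falls off the work surface, if the arm or the gripper's body presses on something with over 40 N, if the wrist force passes 120 N, or if a joint passes its speed limit or range.

## Robot

A 7-joint arm with a two-finger parallel gripper is mounted at the origin on a cart in front of the work surface, level with it; the furniture and walls round the work are solid. World frame = base frame: x ahead of the robot, y to its left, z up, the work surface at z = 0. Lengths are in m, angles in rad, forces in N, time in s.
With the tool pointing down it reaches from about 0.425 to 0.95 m from the base axis. Payload 4.7 kg.
Tool frame: the origin (TCP) lies on the centre line of the jaws, within the pads' length; the fingertips stand bot.nose_length ahead of it and the grasp point (between the pads) lies 2 mm behind it (bot.nose_length is the distance from the TCP to the fingertips, in m); z points along the fingers, y is the direction in which the jaws open and shut (so a half turn about z gives the same grasp; the last joint's range is limited). The gripper opens to 87 mm and grips with 3 to 60 N. Pads are 19 mm wide; open, the fingers measure 117 mm over their backs; the gripper's body (75 mm by 190 mm) begins 51 mm behind the grasp point.
Start: joints at [1.249, 0.469, -0.049, 1.532, 0.024, 1.141, -0.082], TCP at [0.195, -0.646, 0.24] pointing down, gripper open.
Joint ranges: [-2.59, 2.59], [-0.33, 1.99], [-1.39, 1.29], [0.1, 2.45], [-1.04, 4.18], [0.21, 1.99], [-2.66, 2.66]. Speed limits (rad/s): [2.57, 2.57, 3.14, 3.14, 3.14, 3.14, 3.14].

## Interface

Orientations are given as [roll, pitch, yaw] about the fixed x, y, z axes, in that order (R = Rz(yaw) Ry(pitch) Rx(roll)).
In Python, from station import sensors, camera, calibration, workorder, nets, bot gives the robot as it stands. The module is installed in compiled form; this text tells all that it offers.
- The arm moves only by the tool arm_command, never from a script. Its argument "steps" is text: rows parted by semicolons, each of 7 numbers parted by spaces: the shift along the tool's x, y, z in mm, then the turn, a rotation vector about the tool's x, y, z in rad, then the opening, from 0 (shut) to 1 (fully open). A call has 1 to 10 rows; each row shifts and turns the commanded pose from where the row before left it, along the tool's axes as they then stand; what a row does not reach is not made up. A row lasts 1/10 s, in which the tool goes at most 50 mm and 8.59 degrees, less where a joint would pass 70% of its speed; a pose out of reach is approached as far as the arm can. A call is refused whole if a number of a shift passes 50 or a number of a turn 0.15, either way. A call with a gripper value outside its range is refused whole. The fingers move at their own pace and stop on an object; the grip force is fixed at half the most. Time passes only in rows, so rows that do not move let the fingers close. It gives the time, the measured TCP pose, the force and the opening at its end, in the units of the state.
- sensors.sense(): the state, without advancing time (a new reading comes with each control period).
- camera(name): name is "scene" or "top" or "wrist"; returns (picture, depth): 384x512x3 uint8, blue, green, red; 384x512 float32, m along the optical axis (not along the pixel's ray), 0 where there is no reading.
- calibration(name): a dict with "fx", "fy", "cx", "cy" (pixels), "k1" (the pictures are not rectified: a ray, as slopes to the right and down, at radius r is drawn at 1 + k1 r^2 times it, then the intrinsics apply), "view" (4x4, takes a point from world to camera coordinates). Camera axes: x right, y down, z forward; pixel columns grow to the right and rows downward; lengths in m; the calibration is good to about 2 mm. A picture is of the moment at which its call begins: read the wrist's pose just before it. calibration takes no time and is no camera call; for the wrist camera it gives the pose at the moment of the call.
- workorder.close_job(): hands the job in, once; it reports no verdict.
Trained networks look in the newest picture that a camera, given by its name, has taken for a name from the list of things; names that differ only in an ending like _2 or _b are one class to them, and where a whole thing is asked for, a point or a joint stands for the part that bears it (a point fixed in the world has none). Each returns a list of dicts, best first, with "score" (0 to 1); they miss things now and then, are a little off and sometimes report something else, mostly with a low value. They report only what shows in the picture. A call takes as long as a camera call. They do not tell look-alikes from the thing itself.
- nets.outline_of(camera, name): "pixels" (384x512 bool, what is visible of it) and "point" ([row, column] in pixels, amid what is visible of it).
- nets.mark_of(camera, name): "point" ([row, column] in pixels: a listed point, or the origin of a listed thing).
The state is a dict: "time": time; "joints": joint angles; "qvel": joint speeds; "joint_torque": joint torques, N m; "tcp_pos": TCP position; "tcp_rot": TCP orientation; "contact_force": force on the tool from outside, world axes, zero at the start; "ft_torque": the same for the moment, N m; "opening": opening from 0.0 (shut) to 1.0 (fully open).
Only numpy, scipy, OpenCV 4.12 (cv2) and the standard library are available. Lean on these libraries where they do the work, as an engineer would, in place of code of your own. Each camera call takes 0.05 s, during which the arm holds its last target.

## Working session

There is one attempt and no reset: what is moved stays moved. The work goes in short steps, Python scripts to look and compute and a tool call to move; the robot and the scene stay as the last step left them, time stands still between calls to the robot, and variables do not carry over. Pictures are saved under pics/ and viewed, and the job is handed in when it is done.

Besides the shell and the picture viewer there is one more tool, called after ">>>" by a JSON object that holds its "method" and its "body". arm_command: Moves the arm, as the interface text tells. Its arguments: {"type":"object","properties":{"steps":{"type":"string"}},"required":["steps"]}

```bash
mkdir -p pics
cat > h.py <<'E'
import numpy as np, cv2
from station import sensors, camera, calibration, workorder, nets, bot
from scipy.spatial.transform import Rotation as R
def ray(cal,uv):
    uv=np.atleast_2d(uv).astype(float)
    d=np.stack([(uv[:,0]-cal['cx'])/cal['fx'],(uv[:,1]-cal['cy'])/cal['fy']],1)
    s=d.copy()
    for _ in range(20): s=d/(1+cal['k1']*(s**2).sum(1,keepdims=True))
    return s
def world(cal,uv,z):
    s=ray(cal,uv); z=np.atleast_1d(z)
    p=np.c_[s*z[:,None],z,np.ones(len(z))]
    return (np.linalg.inv(np.array(cal['view']))@p.T).T[:,:3]
def onplane(cal,uv,h):
    s=ray(cal,uv); V=np.linalg.inv(np.array(cal['view']))
    d=(V[:3,:3]@np.c_[s,np.ones(len(s))].T).T; o=V[:3,3]
    t=(h-o[2])/d[:,2]
    return o+d*t[:,None]
def proj(cal,P):
    P=np.atleast_2d(P); c=(np.array(cal['view'])@np.c_[P,np.ones(len(P))].T).T
    s=c[:,:2]/c[:,2:3]; r2=(s**2).sum(1,keepdims=True); s=s*(1+cal['k1']*r2)
    return np.c_[s[:,0]*cal['fx']+cal['cx'],s[:,1]*cal['fy']+cal['cy']]
E
python3 - <<'E'
from h import *
for n in ['scene','top']:
    i,d=camera(n); cv2.imwrite(f'pics/{n}0.png',i); np.savez(f'{n}0.npz',i=i,d=d)
    c=calibration(n); print(n,{k:np.round(np.array(v),3).tolist() for k,v in c.items()})
    for t in ['lug','plate_bored','plate_plain','rack','bracket','spool']:
        print(t,[(round(r['score'],2),np.round(r['point']).tolist()) for r in nets.outline_of(n,t)][:5])
    if n=='top':
      for t in ['lug_top','lug_cheek','rack','bracket','weld_seat','lug']:
        print('mark',t,[(round(r['score'],2),np.round(r['point'],1).tolist()) for r in nets.mark_of(n,t)][:5])
s=sensors.sense(); print(s, bot.nose_length)
E
```

```text
scene {'fx': 426.168, 'fy': 426.168, 'cx': 264.001, 'cy': 188.929, 'k1': 0.029, 'view': [[-0.8, -0.6, -0.018, 0.495], [-0.324, 0.456, -0.829, 0.252], [0.506, -0.657, -0.559, 1.231], [0.0, 0.0, 0.0, 1.0]]}
lug [(0.82, [206.0, 243.0]), (0.79, [203.0, 285.0]), (0.48, [231.0, 264.0])]
plate_bored [(0.59, [232.0, 262.0])]
plate_plain [(0.63, [214.0, 277.0]), (0.28, [233.0, 263.0])]
rack [(0.75, [164.0, 282.0]), (0.68, [246.0, 269.0])]
bracket [(0.86, [175.0, 335.0])]
spool [(0.95, [187.0, 302.0])]
top {'fx': 413.011, 'fy': 413.011, 'cx': 265.343, 'cy': 200.113, 'k1': -0.109, 'view': [[0.024, -1.0, -0.007, 0.013], [-0.981, -0.022, -0.194, 0.594], [0.194, 0.012, -0.981, 1.154], [0.0, 0.0, 0.0, 1.0]]}
lug [(0.78, [234.0, 166.0]), (0.69, [236.0, 245.0]), (0.58, [181.0, 255.0])]
plate_bored [(0.64, [239.0, 208.0])]
plate_plain [(0.67, [235.0, 228.0]), (0.26, [235.0, 244.0])]
rack [(0.74, [241.0, 235.0]), (0.29, [239.0, 247.0])]
bracket [(0.72, [241.0, 376.0])]
spool [(0.68, [212.0, 299.0])]
mark lug_top [(0.74, [233.2, 182.7]), (0.7, [231.0, 247.8]), (0.61, [189.9, 240.2])]
mark lug_cheek [(0.
[... 301 characters left out ...]
 'joints': array([ 1.24910172,  0.46858674, -0.04861402,  1.5325179 ,  0.02412632,
        1.14099648, -0.08227811]), 'qvel': array([-1.95095936e-05,  1.19983571e-03,  2.73909022e-04,  8.10781425e-04,
       -2.43662379e-04,  4.47159121e-04,  1.17208443e-03]), 'joint_torque': array([ 4.02352362e-05, -5.07843912e+01, -8.06105998e-02, -2.36458665e+01,
       -6.12219376e-02,  3.12353158e-02,  1.99514551e-05]), 'tcp_pos': array([ 0.19487173, -0.64626806,  0.23957426]), 'tcp_rot': array([ 3.14151612e+00, -2.24010139e-05,  2.92850327e-01]), 'contact_force': array([-0.79905441, -0.14587457, -0.57410813]), 'ft_torque': array([0.01184721, 0.00574825, 0.00105419]), 'opening': 1.001846480274341} 0.017
```

Run:
```python
import cv2
for n,(r0,r1,c0,c1) in {'top':(130,310,120,450),'scene':(110,300,180,440)}.items():
    i=cv2.imread(f'pics/{n}0.png'); cv2.imwrite(f'pics/{n}0c.png',cv2.resize(i[r0:r1,c0:c1],None,fx=2.4 if n=='top' else 3,fy=2.4 if n=='top' else 3,interpolation=cv2.INTER_CUBIC))
```

```text
(no output)
```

View pics/top0c.png

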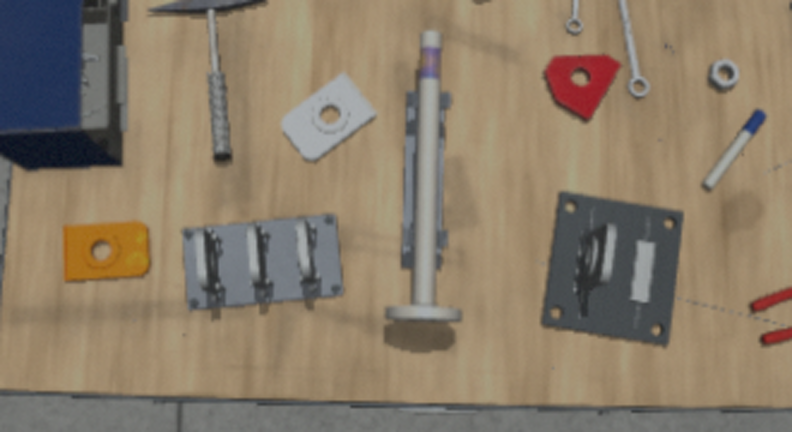

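View pics/scene0c.png

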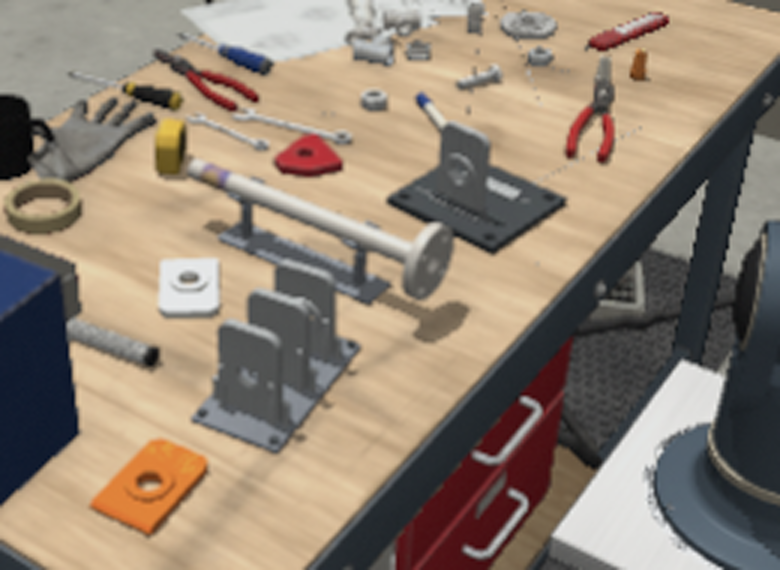

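View pics/scene0.png

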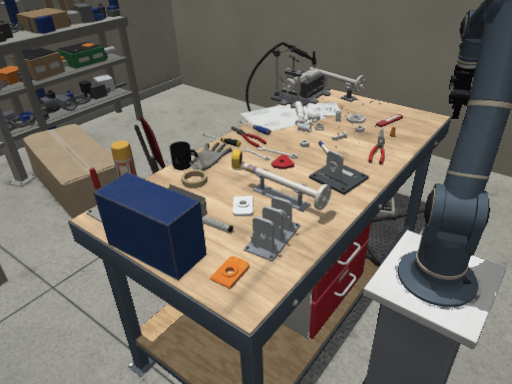

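View pics/top0.png

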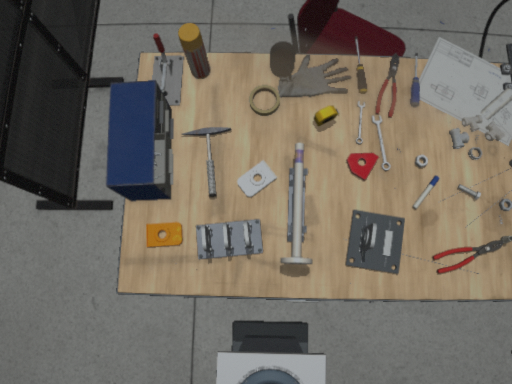

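Run:
```python
import cv2
i=cv2.imread('pics/scene0.png'); a=cv2.resize(i[190:265,240:305],None,fx=8,fy=8,interpolation=cv2.INTER_CUBIC)
a=cv2.convertScaleAbs(a,alpha=1.5); cv2.imwrite('pics/s1.png',a)
i=cv2.imread('pics/top0.png'); a=cv2.resize(i[210:270,190:270],None,fx=9,fy=9,interpolation=cv2.INTER_CUBIC)
a=cv2.convertScaleAbs(a,alpha=1.5); cv2.imwrite('pics/t1.png',a)
```

```text
(no output)
```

View pics/s1.png

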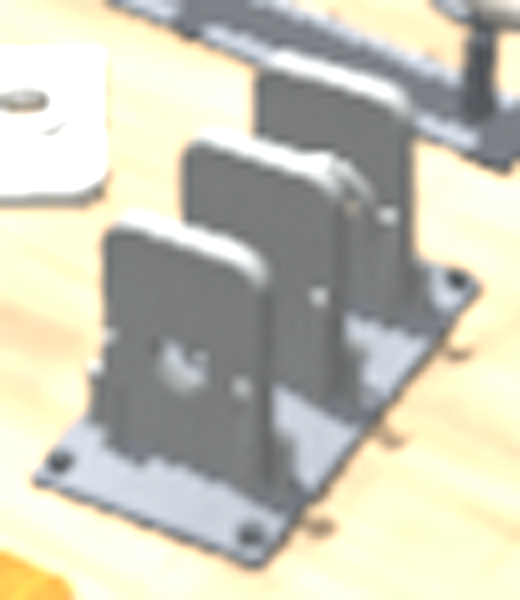

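View pics/t1.png

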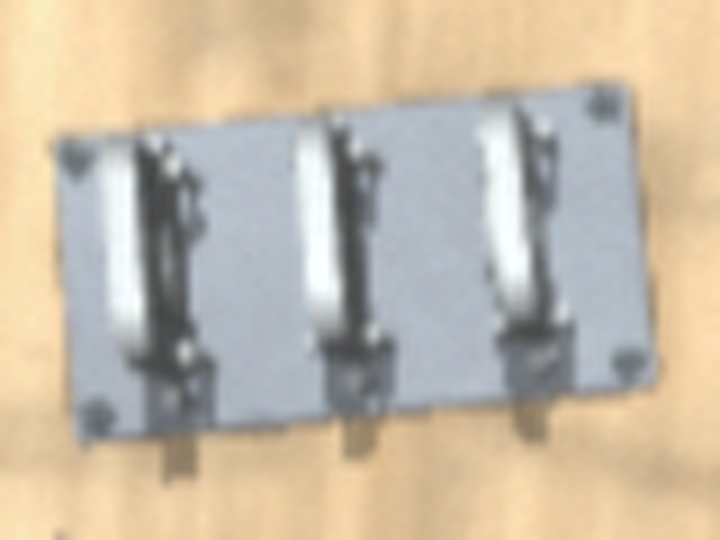

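Run:
```python
from h import *
c=calibration('top'); z=np.load('top0.npz'); d=z['d']
# plates tops: pixels with high world z in rack area
v,u=np.mgrid[215:262,195:265]; uv=np.c_[u.ravel(),v.ravel()]
P=world(c,uv,d[v,u].ravel())
print(P[:,2].max(), np.median(P[:,2]))
m=P[:,2]>0.095; Q=P[m]
for lo in np.arange(0.0,0.3,0.01):
    k=(Q[:,1]>=lo)&(Q[:,1]<lo+.01)
    if k.sum(): print(round(lo,2),k.sum(),Q[k].mean(0).round(3),Q[k,0].min().round(3),Q[k,0].max().round(3))
for n,uv in dict(rackTL=(197,225),rackTR=(259,220),rackBR=(261,251),rackBL=(200,258)).items(): print(n,onplane(c,[uv],0.008).round(3))
for n,uv in dict(TL=(354,211),TR=(404,218),BR=(398,273),BL=(347,265)).items(): print(n,onplane(c,[uv],0.012).round(3))
```

```text
1.2470396213897081 0.007438285447448512
0.01 11 [0.358 0.013 1.247] 0.358 0.358
0.06 6 [0.464 0.069 0.108] 0.457 0.471
0.07 77 [0.483 0.075 0.116] 0.454 0.523
0.08 20 [0.508 0.082 0.118] 0.493 0.523
0.12 22 [0.464 0.128 0.111] 0.449 0.485
0.13 76 [0.483 0.134 0.116] 0.45 0.517
0.14 10 [0.5   0.141 0.118] 0.487 0.512
0.18 26 [0.458 0.188 0.111] 0.443 0.475
0.19 80 [0.476 0.194 0.115] 0.442 0.507
0.2 9 [0.498 0.202 0.116] 0.488 0.505
rackTL [[0.522 0.233 0.008]]
rackTR [[0.542 0.045 0.008]]
rackBR [[0.448 0.037 0.008]]
rackBL [[0.423 0.219 0.008]]
TL [[ 0.575 -0.243  0.012]]
TR [[ 0.556 -0.397  0.012]]
BR [[ 0.39  -0.373  0.012]]
BL [[ 0.412 -0.22   0.012]]
```

>>> {"method": "arm_command", "body": {"steps": "20 -13 -3 0 0 0 1;40 -27 -3 0 0 0 1;40 -27 -3 0 0 0 0.4;40 -27 -3 0 0 0 0.4;40 -27 -3 0 0 0 0.4;40 -27 -3 0 0 0 0.4;40 -27 -3 0 0 0 0.4;40 -27 -3 0 0 0 0.4;40 -27 -3 0 0 0 0.4;30 -20 -3 0 0 0 0.4"}}

```text
time: 2.0
tcp_pos: [0.4792, -0.2979, 0.2701]
tcp_rot: [-3.142, -0.001, 0.296]
contact_force: [0.6, 0.5, -0.2]
opening: 0.428
```

Run:
```python
from h import *
s=sensors.sense(); print(s['time'],s['tcp_pos'],s['tcp_rot'],s['joints'].round(3))
i,d=camera('wrist'); c=calibration('wrist'); cv2.imwrite('pics/w1.png',i); np.savez('w1.npz',i=i,d=d,view=c['view'],**{k:c[k] for k in ['fx','fy','cx','cy','k1']})
V=np.linalg.inv(c['view']); print(c['fx'],c['k1'],V.round(3))
print([(round(r['score'],2),np.round(r['point'],1).tolist()) for r in nets.mark_of('wrist','weld_seat')][:5])
```

```text
2.0 [ 0.47923189 -0.29785408  0.27009688] [-3.14154776e+00 -1.37231708e-03  2.95936491e-01] [ 0.676  0.274 -0.239  1.753  0.07   1.121 -0.86 ]
278.5157174151378 -0.06922335832855674 [[ 0.301 -0.914 -0.274  0.56 ]
 [-0.954 -0.288 -0.084 -0.268]
 [-0.002  0.286 -0.958  0.418]
 [ 0.     0.     0.     1.   ]]
[(0.93, [173.7, 280.8])]
```

View pics/w1.png

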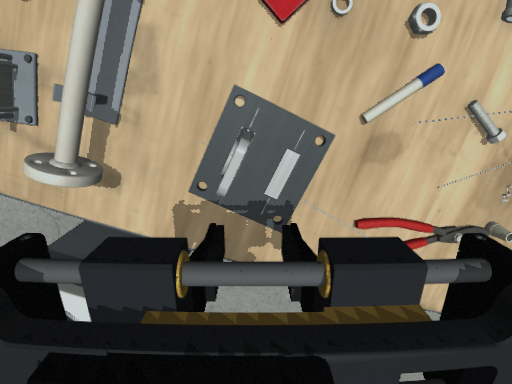

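```bash
cat >> h.py <<'E'
def load(f):
    z=np.load(f); c={k:z[k] for k in ['fx','fy','cx','cy','k1','view']}; return z['i'],z['d'],c
def snap(f):
    s=sensors.sense(); i,d=camera('wrist'); c=calibration('wrist')
    np.savez(f+'.npz',i=i,d=d,view=c['view'],**{k:c[k] for k in ['fx','fy','cx','cy','k1']}); cv2.imwrite(f'pics/{f}.png',i)
    return s,i,d,c
def rect(i,c,mask,h):
    m=mask.astype(np.uint8); cs,_=cv2.findContours(m,cv2.RETR_EXTERNAL,cv2.CHAIN_APPROX_NONE)
    k=max(cs,key=cv2.contourArea)[:,0,:]
    P=onplane(c,k,h)[:,:2]
    (cx,cy),(w,hh),a=cv2.minAreaRect((P*1000).astype(np.float32))
    M=P.mean(0)
    return (cx,cy),(w,hh),a,k
E
python3 - <<'E'
from h import *
i,d,c=load('w1.npz'); g=cv2.cvtColor(i,cv2.COLOR_BGR2GRAY)
m=np.zeros_like(g); sub=g[140:210,258:310]; print(np.percentile(sub,[5,50,80,95]))
m[140:210,258:310]=(sub>120); print(rect(i,c,m,0.015)[:3])
hsv=cv2.cvtColor(i,cv2.COLOR_BGR2HSV)
# base: low saturation, wide region
b=np.zeros_like(g); b[80:235,185:340]=(hsv[80:235,185:340,1]<70); b=cv2.morphologyEx(b,cv2.MORPH_OPEN,np.ones((3,3)))
r=rect(i,c,b,0.012); print(r[:3])
# corner estimates by lines
for n,u in dict(TL=(234,85),TR=(334,133),BL=(189,190)).items(): print(n,onplane(c,[u],.012).round(4))
o=cv2.resize(np.hstack([m,b])*255,None,fx=.7,fy=.7); cv2.imwrite('pics/m1.png',o)
cv2.imwrite('pics/w1c.png',cv2.resize(i[75:240,180:345],None,fx=3.6,fy=3.6,interpolation=cv2.INTER_CUBIC))
h=d[140:210,258:310]; P=onplane(c,[(283,174)],.015); print(P, world(c,[(283,174)],d[174,283]))
E
```

```text
[ 49.  81. 167. 188.]
((484.39874267578125, -335.2163391113281), (21.734317779541016, 75.81006622314453), 82.21907043457031)
((496.3526306152344, -301.8031311035156), (165.0900115966797, 185.968017578125), 82.09123229980469)
TL [[ 0.5832 -0.2325  0.012 ]]
TR [[ 0.5642 -0.3882  0.012 ]]
BL [[ 0.4183 -0.2097  0.012 ]]
[[ 0.48530779 -0.33731991  0.015     ]] [[ 0.48562098 -0.33702714  0.01669701]]
```

View pics/w1c.png

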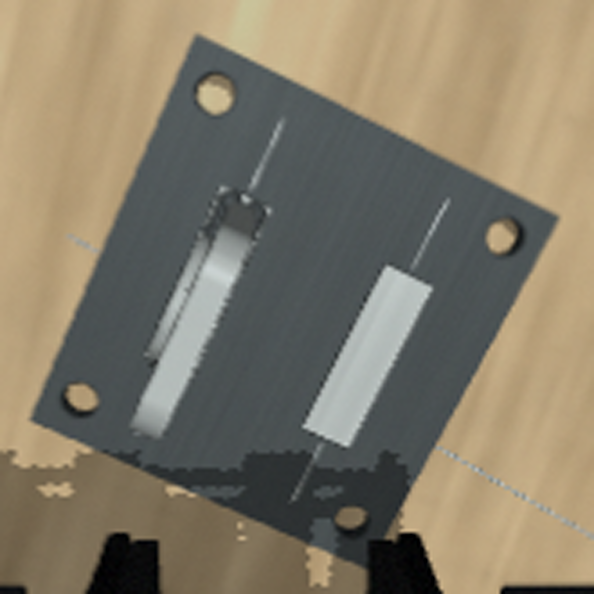

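View pics/m1.png

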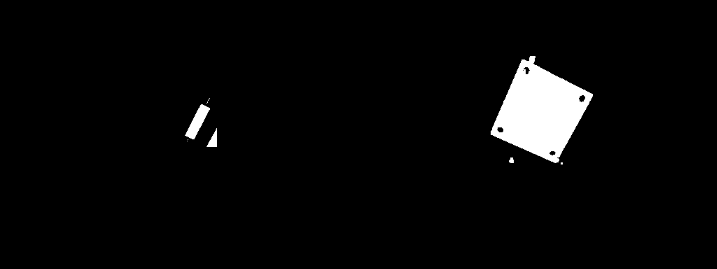

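>>> {"method": "arm_command", "body": {"steps": "8 -28 0 0 0 0 0.4;13 -46 0 0 0 0 0.4;13 -46 0 0 0 0 0.4;13 -46 0 0 0 0 0.4;13 -46 0 0 0 0 0.4;13 -46 0 0 0 0 0.4;13 -46 0 0 0 0 0.4;13 -46 0 0 0 0 0.4;12 -42 0 0 0 0 0.4;7 -30 0 0 0 0 0.4"}}

```text
time: 3.1
tcp_pos: [0.4681, 0.1396, 0.27]
tcp_rot: [-3.141, -0.001, 0.295]
contact_force: [0.7, 0.5, 0.2]
opening: 0.397
```

Run:
```python
from h import *
s,i,d,c=snap('w2'); print(s['time'],s['tcp_pos'],s['tcp_rot'],s['joints'].round(3))
for n in ['lug_top','lug_cheek']: print([(round(r['score'],2),np.round(r['point'],1).tolist()) for r in nets.mark_of('wrist',n)][:5])
for n in ['lug','plate_bored','plate_plain']: print([(round(r['score'],2),np.round(r['point'],1).tolist()) for r in nets.outline_of('wrist',n)][:5])
```

```text
3.1 [0.46812746 0.1396247  0.26996213] [-3.14124123e+00 -1.21004411e-03  2.95051025e-01] [ 0.115  0.175 -0.552  1.9    0.103  1.093 -1.754]
[(0.91, [113.7, 165.2]), (0.72, [58.9, 315.3]), (0.55, [181.9, 314.1])]
[(0.72, [112.9, 120.5]), (0.7, [39.5, 361.2]), (0.64, [166.4, 296.6])]
[(0.94, [172.1, 309.1]), (0.84, [41.5, 351.0]), (0.67, [108.7, 130.7])]
[(0.74, [156.2, 212.8])]
[(0.68, [164.1, 260.3])]
```

View pics/w2.png

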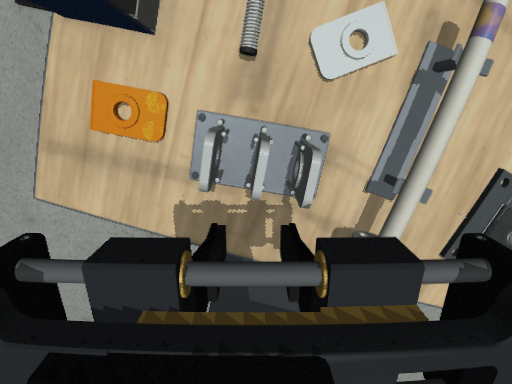

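Run:
```python
from h import *
i,d,c=load('w2.npz')
cv2.imwrite('pics/w2c.png',cv2.resize(i[100:220,180:340],None,fx=5,fy=5,interpolation=cv2.INTER_CUBIC))
v,u=np.mgrid[120:215,190:330]; P=world(c,np.c_[u.ravel(),v.ravel()],d[v,u].ravel())
for lo,hi in [(.05,.105),(.105,.16),(.16,.23)]:
    Q=P[(P[:,2]>.112)&(P[:,2]<.128)&(P[:,1]>lo)&(P[:,1]<hi)]
    r=cv2.minAreaRect((Q[:,:2]*1000).astype(np.float32)); print(len(Q),Q.mean(0).round(4),r)
# color based on right plate top: bright pixels on plane .118
g=cv2.cvtColor(i,cv2.COLOR_BGR2GRAY)
```

```text
583 [0.4906 0.0856 0.1181] ((488.5501403808594, 84.84349822998047), (65.81376647949219, 10.624407768249512), 8.28587818145752)
546 [0.4834 0.1427 0.1185] ((481.1971435546875, 142.3153076171875), (66.18783569335938, 10.111191749572754), 7.610879898071289)
575 [0.4747 0.2017 0.1186] ((473.20556640625, 201.8647918701172), (66.44779205322266, 10.340262413024902), 7.290111064910889)
```

View pics/w2c.png

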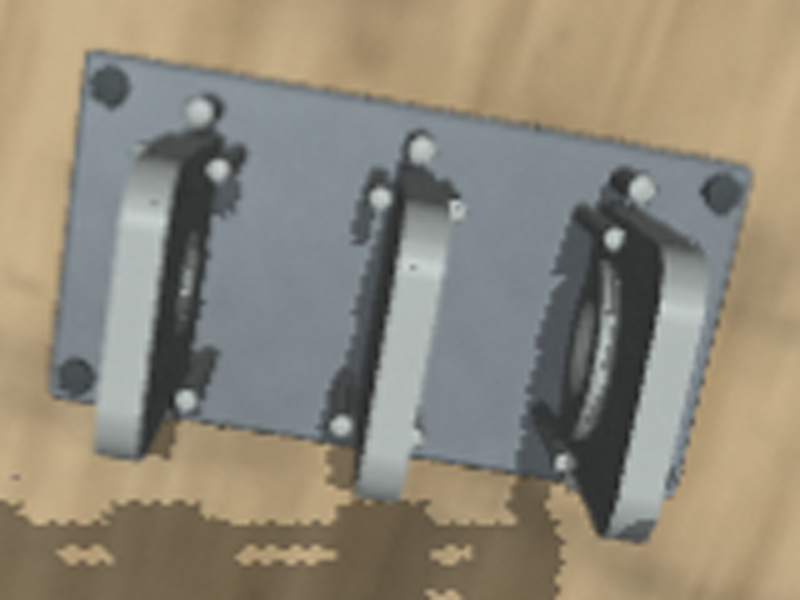

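Run:
```python
from h import *
i,d,c=load('w2.npz'); s=sensors.sense(); p=s['tcp_pos']; r=R.from_euler('xyz',s['tcp_rot'])
cn=calibration('wrist'); print(np.abs(np.array(cn['view'])-c['view']).max())
for z in (-.02,0,.017): print(proj(c,[p+r.apply([0,y,z]) for y in (-.0174,0,.0174)]).round(1).tolist())
ct=calibration('top')
for n in [(.4885,.0848,.118),(.4732,.2019,.118),(.4844,-.3352,.015)]: print(proj(ct,[n]).round(1))
for n in [(.4885,.0848,.118),(.4732,.2019,.118),(.4844,-.3352,.015)]: print(proj(calibration('scene'),[n]).round(1))
cv2.imwrite('pics/w2f.png',cv2.resize(i[200:340,150:360],None,fx=3.8,fy=3.8))
```

```text
0.012175170996747475
[[238.9, 270.5], [272.0, 270.9], [305.0, 271.2]]
[[240.6, 251.8], [270.0, 252.2], [299.2, 252.5]]
[[241.8, 239.0], [268.6, 239.3], [295.2, 239.6]]
[[243.2 232.9]]
[[200.5 237.4]]
[[385.  241.1]]
[[280.1 199.7]]
[[261.7 220. ]]
[[342.  171.1]]
```

View pics/w2f.png

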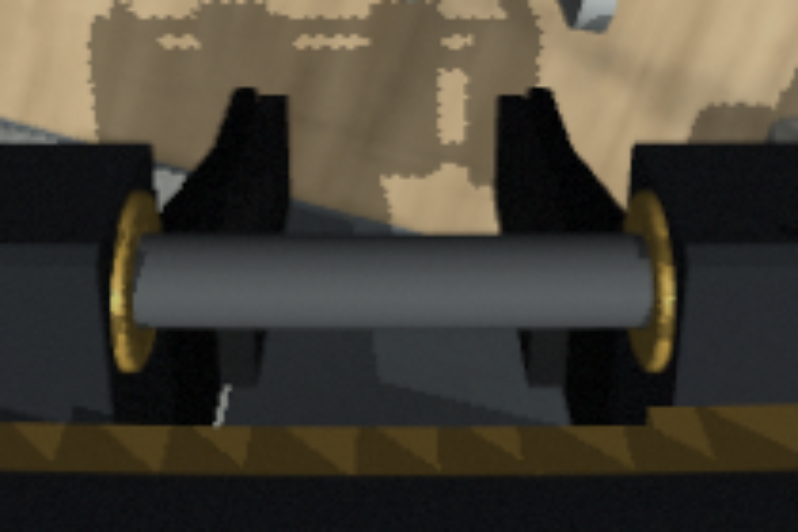

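```bash
sed -i "s/s=sensors.sense(); i,d=camera('wrist'); c=calibration('wrist')/s=sensors.sense(); c=calibration('wrist'); i,d=camera('wrist')/" h.py
python3 - <<'E'
from h import *
s,i,d,c=snap('w3'); print(s['time'],s['tcp_pos'],s['tcp_rot'],np.abs(s['qvel']).max(),np.abs(np.array(calibration('wrist')['view'])-c['view']).max())
v,u=np.mgrid[100:215,170:340]; P=world(c,np.c_[u.ravel(),v.ravel()],d[v,u].ravel())
for lo,hi in [(.05,.105),(.105,.16),(.16,.23)]:
    Q=P[(P[:,2]>.112)&(P[:,2]<.128)&(P[:,1]>lo)&(P[:,1]<hi)]
    r=cv2.minAreaRect((Q[:,:2]*1000).astype(np.float32)); print(len(Q),Q.mean(0).round(4),r)
p=s['tcp_pos']; r=R.from_euler('xyz',s['tcp_rot'])
for z in (-.02,0,.017): print(proj(c,[p+r.apply([0,y,z]) for y in (-.0174,0,.0174)]).round(1).tolist())
# rigid cam in tcp; correct w1
T=np.eye(4);T[:3,:3]=r.as_matrix();T[:3,3]=p
X=np.linalg.inv(T)@np.linalg.inv(c['view']); print(X.round(4)); np.save('X.npy',X)
T1=np.eye(4);T1[:3,:3]=R.from_euler('xyz',[-3.14154776,-1.37231708e-03,2.95936491e-01]).as_matrix();T1[:3,3]=[0.47923189,-0.29785408,0.27009688]
i,d,c=load('w1.npz'); c['view']=np.linalg.inv(T1@X); g=cv2.cvtColor(i,cv2.COLOR_BGR2GRAY)
m=np.zeros_like(g); m[140:210,258:310]=(g[140:210,258:310]>120); print(rect(i,c,m,0.015)[:3])
E
```

```text
3.4 [0.46875823 0.13513283 0.26939162] [3.14062850e+00 3.99781041e-04 2.89944274e-01] 0.008042102805706317 0.00039918546089146023
574 [0.4906 0.0797 0.1181] ((489.147216796875, 79.03653717041016), (66.16504669189453, 10.50228500366211), 8.016473770141602)
536 [0.4839 0.1369 0.1183] ((481.7750549316406, 136.47959899902344), (65.8052749633789, 10.084141731262207), 7.226131916046143)
562 [0.4754 0.1958 0.1182] ((474.24945068359375, 196.11830139160156), (65.84345245361328, 10.241060256958008), 7.187184810638428)
[[220.5, 269.3], [253.8, 269.4], [287.2, 269.4]]
[[224.2, 250.6], [253.7, 250.7], [283.3, 250.6]]
[[226.7, 237.7], [253.6, 237.8], [280.5, 237.8]]
[[ 8.000e-04 -9.563e-01 -2.925e-01  8.050e-02]
 [ 1.000e+00  8.000e-04  1.000e-04 -6.000e-04]
 [ 1.000e-04 -2.925e-01  9.563e-01 -1.463e-01]
 [ 0.000e+00  0.000e+00  0.000e+00  1.000e+00]]
((478.55926513671875, -341.7804870605469), (21.71640396118164, 75.77374267578125), 81.77760314941406)
```

View pics/w3.png

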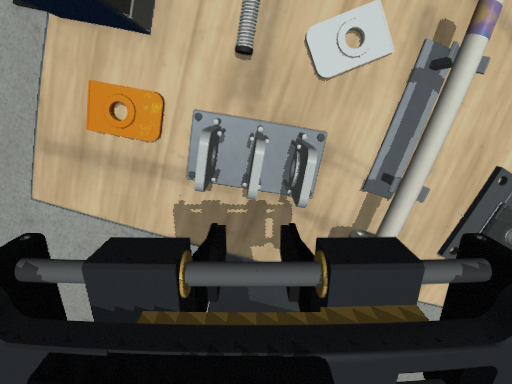

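Run:
```python
from h import *
i,d,c=load('w3.npz')
v,u=np.mgrid[130:215,280:330]; P=world(c,np.c_[u.ravel(),v.ravel()],d[v,u].ravel())
a=0.135; ex=np.array([np.cos(a),np.sin(a),0]); ey=np.array([-np.sin(a),np.cos(a),0]); o=np.array([.489,.079,0])
Q=np.c_[(P-o)@ex,(P-o)@ey,P[:,2]]*1000
for lo in range(20,120,8):
    k=(Q[:,2]>=lo)&(Q[:,2]<lo+8)&(Q[:,1]>-5)&(Q[:,1]<20)&(abs(Q[:,0])<33)
    if k.sum(): print(lo,k.sum(),np.percentile(Q[k,1],[5,25,50,75,95]).round(1))
k=(Q[:,2]>84)&(Q[:,2]<114)&(Q[:,1]>0)&(Q[:,1]<14)&(abs(Q[:,0])<30)
A=np.c_[Q[k][:,0],Q[k][:,2],np.ones(k.sum())]; 
for it in range(5):
    x=np.linalg.lstsq(A,Q[k][:,1],rcond=None)[0]; r=Q[k][:,1]-A@x; kk=abs(r)<1.5
    idx=np.where(k)[0][kk]; k=np.zeros_like(k); k[idx]=1; A=np.c_[Q[k][:,0],Q[k][:,2],np.ones(k.sum())]
print(k.sum(),x,np.std(r))
k=(Q[:,2]>112)&(Q[:,2]<125)
q=Q[k]; print('top edges y',np.percentile(q[:,1],[1,50,99]), 'x',q[:,0].min(),q[:,0].max(),'z',np.percentile(q[:,2],[5,50,95]))
m=abs(q[:,0])<20; print('slope y vs x',np.polyfit(q[m,0],q[m,1],1),'top z vs y',np.polyfit(q[m,1],q[m,2],1),np.polyfit(q[m,0],q[m,2],1))
```

```text
20 13 [ 3.2  5.6  8.5  9.8 10.1]
28 19 [ 3.3  4.3  8.8  9.9 10.6]
36 28 [ 3.5  7.6  8.5  8.8 10.2]
44 81 [4.4 6.1 7.5 8.5 9.7]
52 43 [ 3.8  7.   8.6  8.9 10.4]
60 78 [3.8 5.2 7.4 8.9 9.8]
68 77 [3.9 4.2 6.6 8.9 9.3]
76 165 [4.1 4.3 6.  7.9 9.1]
84 62 [4.1 4.2 4.4 4.5 4.6]
92 70 [4.2 4.4 4.5 4.6 4.7]
100 75 [4.4 4.6 4.7 4.8 4.9]
108 132 [-3.9  1.4  4.6  4.8  5. ]
116 482 [-4.4 -2.3  0.3  2.8  4.9]
245 [0.00483697 0.018401   2.73570986] 0.128568098534835
top edges y [-5.06678125  0.5649981   5.10253277] x -32.909312921836914 33.22570780639251 z [113.62585603 118.81085523 120.11118689]
slope y vs x [0.00757842 0.4896168 ] top z vs y [ -0.19611339 118.84559598] [-1.56600208e-03  1.18749610e+02]
```

>>> {"method": "arm_command", "body": {"steps": "0 0 0 0 0 0.149 0.4;4 19.6 15 0 0 0 0.4;4 19.6 25 0 0 0 0.4;4.2 19.6 25 0 0 0 0.4;0 0 25 0 0 0 0.4;0 0 20 -0.018 0 0 0.4;0 0 0 0 0 0 0.4;0 0 0 0 0 0 0.4;0 0 0 0 0 0 0.4"}}

```text
time: 4.35
tcp_pos: [0.4899, 0.0803, 0.1608]
tcp_rot: [3.124, -0.002, 0.143]
contact_force: [0.1, -0.3, 0.2]
opening: 0.405
```

Run:
```python
from h import *
s,i,d,c=snap('w4'); print(s['time'],s['tcp_pos'],s['tcp_rot'],np.abs(s['qvel']).max(),s['opening'],s['joints'].round(3))
p=s['tcp_pos']; r=R.from_euler('xyz',s['tcp_rot'])
v,u=np.mgrid[0:384,100:420]; dd=d[v,u].ravel(); P=world(c,np.c_[u.ravel(),v.ravel()],dd)
k=(P[:,2]>.108)&(P[:,2]<.127)&(P[:,1]>.06)&(P[:,1]<.1)&(P[:,0]>.43)&(P[:,0]<.55)
Q=P[k]; print(k.sum(), cv2.minAreaRect((Q[:,:2]*1000).astype(np.float32)))
L=r.inv().apply(Q-p)*1000; t=L[L[:,2]<np.percentile(L[:,2],50)+3]
print('tool frame x',L[:,0].min(),L[:,0].max(),'y pct',np.percentile(L[:,1],[2,50,98]),'z',np.percentile(L[:,2],[5,50]))
```

```text
4.35 [0.4899204  0.08028343 0.16079877] [ 3.12357911e+00 -2.44457198e-03  1.42782403e-01] 0.006285173330279973 0.40512448882794766 [ 0.132  0.308 -0.466  2.015  0.205  0.861 -1.878]
1144 ((489.6566162109375, 78.76832580566406), (67.7224349975586, 9.573980331420898), 7.928565502166748)
tool frame x -34.46747062577882 33.272711456417554 y pct [-4.12500475  0.35265817  5.3151754 ] z [40.77175766 41.89641642]
```

View pics/w4.png

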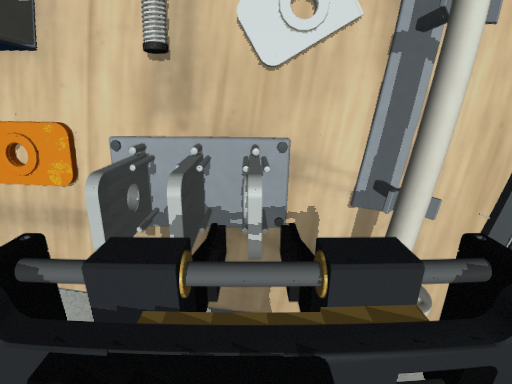

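>>> {"method": "arm_command", "body": {"steps": "0 0.5 12 0 0 0 0.4;0 0 22 0 0 0 0.4;0 0 15 0 0 0 0.4;0 0 7 0 0 0 0.4;0 0 0 0 0 0 0.4;0 0 0 0 0 0 0.4"}}

```text
time: 5.0
tcp_pos: [0.4895, 0.0793, 0.1039]
tcp_rot: [3.124, -0.001, 0.144]
contact_force: [-0.2, -0.9, 0.4]
opening: 0.401
```

Run:
```python
from h import *
s,i,d,c=snap('w5'); print(s['time'],s['tcp_pos'],s['tcp_rot'],s['contact_force'])
cv2.imwrite('pics/w5c.png',cv2.resize(i[120:320,150:360],None,fx=3.5,fy=3))
```

```text
5.0 [0.48954991 0.07925734 0.10393169] [ 3.12366512e+00 -8.58787428e-04  1.43866686e-01] [-0.15009816 -0.88863375  0.43728276]
```

View pics/w5c.png

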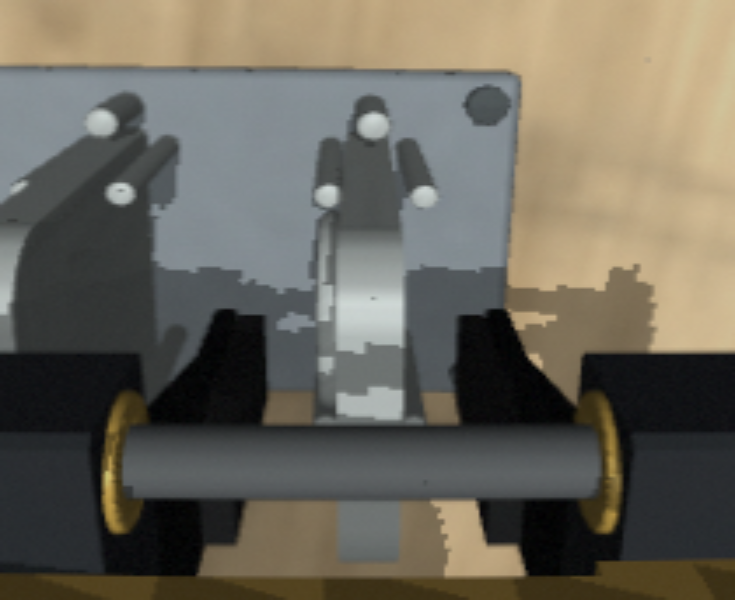

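>>> {"method": "arm_command", "body": {"steps": "0 1 0 0 0 0 0.4;0 0 0 0 0 0 0.2;0 0 0 0 0 0 0.1;0 0 0 0 0 0 0;0 0 0 0 0 0 0;0 0 0 0 0 0 0;0 0 0 0 0 0 0;0 0 0 0 0 0 0"}}

```text
time: 5.85
tcp_pos: [0.4894, 0.078, 0.1037]
tcp_rot: [3.123, -0.0, 0.144]
contact_force: [-0.6, -0.7, 2.5]
opening: 0.108
```

>>> {"method": "arm_command", "body": {"steps": "0 0 -5 0 0 0 0;0 0 -12 0 0 0 0;0 0 -20 0 0 0 0;0 0 -25 0 0 0 0;0 0 -25 0 0 0 0;0 0 -25 0 0 0 0;0 0 -25 0.018 0 0 0;0 0 -15 0 0 0 0;0 0 -8 0 0 0 0;0 0 0 0 0 0 0"}}

```text
time: 6.85
tcp_pos: [0.489, 0.0808, 0.2644]
tcp_rot: [3.141, -0.002, 0.144]
contact_force: [1.6, 0.0, -6.5]
opening: 0.113
```

Run:
```python
from h import *
s,i,d,c=snap('w6'); print(s['time'],s['tcp_pos'],s['tcp_rot'],s['contact_force'],s['ft_torque'],s['opening'],s['joints'].round(3))
i2,_=camera('scene'); cv2.imwrite('pics/s6.png',cv2.resize(i2[80:300,170:450],None,fx=2.8,fy=2.7))
```

```text
6.85 [0.4889655  0.0808104  0.26441882] [ 3.14145987e+00 -1.58841687e-03  1.44116563e-01] [ 1.59196874  0.0166109  -6.45445682] [ 0.03119695 -0.06792983  0.00833891] 0.11265792912545361 [ 0.186  0.187 -0.494  1.896  0.1    1.082 -1.775]
```

View pics/w6.png

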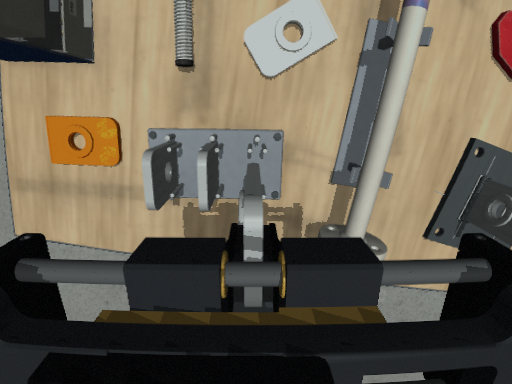

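View pics/s6.png

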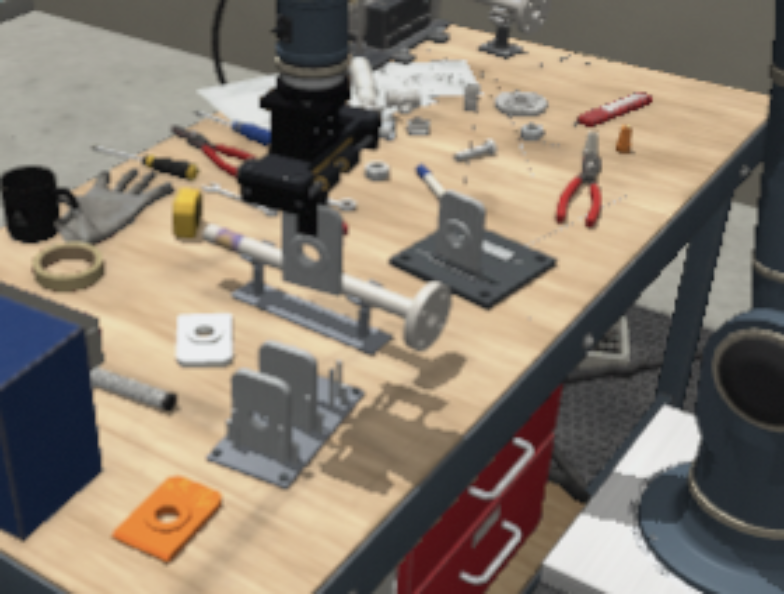

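>>> {"method": "arm_command", "body": {"steps": "-3 15 0 0 0 0 0;-5 30 0 0 0 0 0;-8 48 0 0 0 0 0;-8 48 0 0 0 0 0;-8 48 0 0 0 0 0;-8 48 0 0 0 0 0;-8 48 0 0 0 0 0;-8 48 0 0 0 0 0;-8 48 0 0 0 0 0;-7 36 0 0 0 0 0"}}

```text
time: 7.95
tcp_pos: [0.4769, -0.3457, 0.2617]
tcp_rot: [-3.141, 0.003, 0.141]
contact_force: [0.3, -0.0, -5.7]
opening: 0.11
```

>>> {"method": "arm_command", "body": {"steps": "0 0 0 0 0 -0.08 0;0 0 0 0 0 -0.14 0;0 0 0 0 0 -0.145 0;0 0 0 0 0 -0.145 0;0 0 0 0 0 -0.145 0;0 0 0 0 0 -0.145 0;0 0 0 0 0 -0.145 0;0 0 0 0 0 -0.145 0;0 0 0 0 0 -0.145 0;0 0 0 0 0 -0.145 0"}}

```text
time: 8.95
tcp_pos: [0.4777, -0.3418, 0.2616]
tcp_rot: [-3.139, -0.002, 1.53]
contact_force: [0.0, -0.5, -6.7]
opening: 0.108
```

>>> {"method": "arm_command", "body": {"steps": "0 0 0 0 0 -0.145 0;0 0 0 0 0 -0.145 0;0 0 0 0 0 -0.145 0;0 0 0 0 0 -0.145 0;0 0 0 0 0 -0.145 0;0 0 0 0 0 -0.145 0;0 0 0 0 0 -0.145 0;0 0 0 0 0 -0.145 0;0 0 0 0 0 -0.145 0;0 0 0 0 0 -0.12 0"}}

```text
time: 9.95
tcp_pos: [0.4776, -0.342, 0.2617]
tcp_rot: [3.14, -0.003, 2.954]
contact_force: [0.2, 0.3, -6.8]
opening: 0.115
```

>>> {"method": "arm_command", "body": {"steps": "0 0 0 0 0 -0.049 0;0 0 0 0 0 0 0;0 0 0 0 0 0 0;0 0 0 0 0 0 0"}}

```text
time: 10.35
tcp_pos: [0.4782, -0.3422, 0.263]
tcp_rot: [3.141, -0.001, 2.997]
contact_force: [-0.2, -0.3, -5.9]
opening: 0.11
```

Run:
```python
from h import *
s,i,d,c=snap('w7'); print(s['time'],s['tcp_pos'],s['tcp_rot'],s['contact_force'],s['ft_torque'],s['opening'],s['joints'].round(3))
i2,d2=camera('scene'); cv2.imwrite('pics/s7.png',i2)
cv2.imwrite('pics/s7c.png',cv2.resize(i2[90:230,270:410],None,fx=4.2,fy=4.2))
i3,d3=camera('top'); cv2.imwrite('pics/t7.png',i3)
```

```text
10.35 [ 0.47816256 -0.34222243  0.26297018] [ 3.14109469e+00 -9.26938244e-04  2.99709517e+00] [-0.23147385 -0.32096157 -5.86841435] [ 0.13861776 -0.0939334   0.0111621 ] 0.11015344816956003 [ 1.118  0.405 -0.757  1.686  0.298  1.171  1.711]
```

View pics/w7.png

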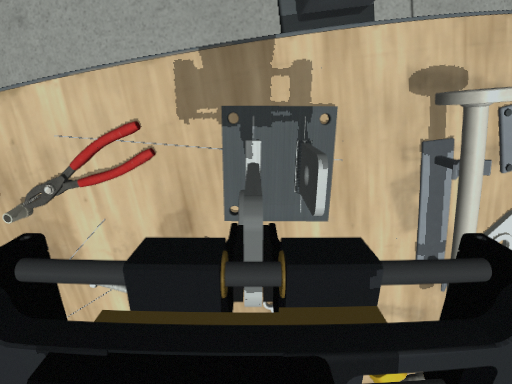

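View pics/s7c.png

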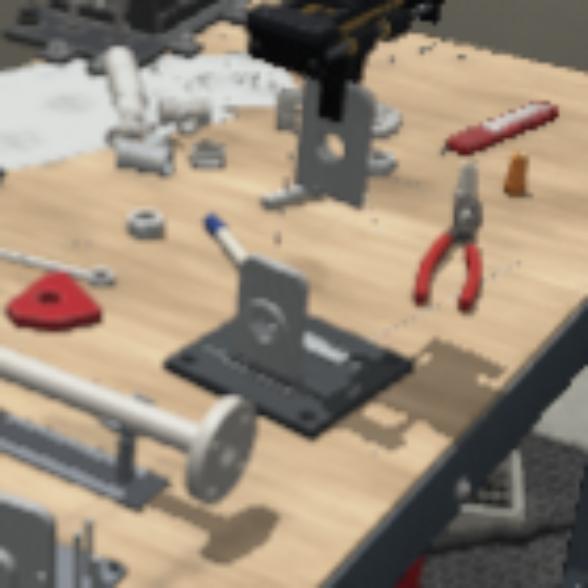

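View pics/t7.png

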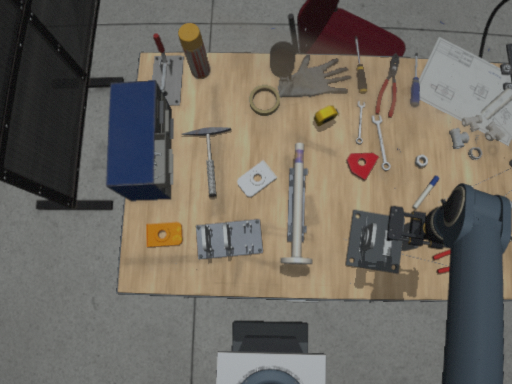

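```bash
cat > meas.py <<'E'
from h import *
def planefit(Q):
    m=Q.mean(0); 
    for _ in range(6):
        U,S,Vt=np.linalg.svd(Q-m,full_matrices=False); n=Vt[2]; r=(Q-m)@n; k=abs(r)<max(.0012,2*np.median(abs(r))); Q=Q[k]; m=Q.mean(0)
    return m,n,len(Q),np.std((Q-m)@n)
def lugface(s,name='scene',save=None):
    i,d=camera(name); c=calibration(name)
    if save: cv2.imwrite(save,i)
    p=s['tcp_pos']; r=R.from_euler('xyz',s['tcp_rot'])
    v,u=np.mgrid[0:384,0:512]; ok=d.ravel()>0; uv=np.c_[u.ravel(),v.ravel()][ok]
    P=world(c,uv,d.ravel()[ok]); L=r.inv().apply(P-p)*1000
    k=(abs(L[:,0])<45)&(abs(L[:,1])<14)&(L[:,2]>22)&(L[:,2]<105)
    K=k&(L[:,1]>0)
    m,n,N,sd=planefit(L[K&(abs(L[:,0])<30)&(L[:,2]<88)]/1000)
    print('face in tool frame: y',m[1]*1000,'n',(n*np.sign(n[1])).round(4),N,sd*1000)
    Q=L[K&(abs((L/1000-m)@n)<.002)]
    for lo in range(25,105,8):
        q=Q[(Q[:,2]>=lo)&(Q[:,2]<lo+8)]
        if len(q): print(lo,len(q),q[:,0].min().round(1),q[:,0].max().round(1),q[:,1].mean().round(1))
    for lo in range(-30,30,10):
        q=Q[(Q[:,0]>=lo)&(Q[:,0]<lo+10)]
        if len(q): print('x',lo,q[:,2].max().round(1))
    return i,d,c,uv[K],Q
E
python3 - <<'E'
from meas import *
s=sensors.sense(); lugface(s)
# bracket base from w7
i,d,c=load('w7.npz'); hsv=cv2.cvtColor(i,cv2.COLOR_BGR2HSV); g=cv2.cvtColor(i,cv2.COLOR_BGR2GRAY)
v,u=np.mgrid[100:232,215:345]; uv=np.c_[u.ravel(),v.ravel()]
P=world(c,uv,d[v,u].ravel()); k=(abs(P[:,2]-.012)<.004); print('base z',np.median(P[k,2]),k.sum())
k=(abs(P[:,2]-.0)<.004); print('bench z',np.median(P[k,2]),k.sum())
cv2.imwrite('pics/w7c.png',cv2.resize(i[95:235,210:350],None,fx=4.2,fy=4.2,interpolation=cv2.INTER_CUBIC))
E
```

```text
face in tool frame: y 5.226722363432402 n [-0.0056  0.9996  0.0277] 115 1.3213325407445602
25 16 -20.7 36.8 6.3
33 8 -33.6 35.3 5.3
41 9 -33.7 29.3 5.3
49 15 -27.5 36.3 5.3
57 20 -32.2 31.7 5.2
65 21 -29.9 37.7 5.0
73 19 -30.1 37.9 4.4
81 13 -32.1 31.3 5.0
89 6 -23.5 35.1 4.2
x -30 89.1
x -20 85.4
x -10 89.6
x 0 93.4
x 10 88.4
x 20 89.9
base z 0.01315687580981112 9198
bench z 0.0011694121056457507 4159
```

View pics/w7c.png

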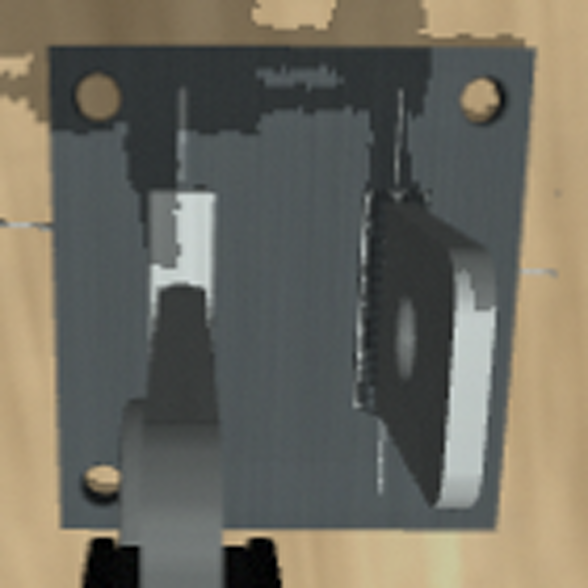

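```bash
cat >> meas.py <<'E'
def wristlug(s,d,c):
    p=s['tcp_pos']; r=R.from_euler('xyz',s['tcp_rot'])
    v,u=np.mgrid[0:384,200:310]; P=world(c,np.c_[u.ravel(),v.ravel()],d[v,u].ravel()); L=r.inv().apply(P-p)*1000
    k=(abs(L[:,0])<45)&(abs(L[:,1])<14)&(L[:,2]>-25)&(L[:,2]<105)
    for lo in range(-20,104,8):
        q=L[k&(L[:,2]>=lo)&(L[:,2]<lo+8)]; 
        if len(q)>3: 
            q5=q[abs(q[:,1])<6]; print('z',lo,len(q),'y range',np.percentile(q5[:,1],[0,50,100]).round(1),'ally',q[:,1].min().round(1),q[:,1].max().round(1),'x',np.percentile(q5[:,0],[10,50,90]).round(1))
    print('zmax',L[k][:,2].max())
    return L[k]
E
python3 - <<'E'
from meas import *
i,d,c=load('w7.npz'); s=sensors.sense(); L=wristlug(s,d,c)
g=cv2.cvtColor(i,cv2.COLOR_BGR2GRAY)
# base mask
hsv=cv2.cvtColor(i,cv2.COLOR_BGR2HSV)
p=s['tcp_pos']; r=R.from_euler('xyz',s['tcp_rot'])
b=((hsv[...,1]<80)).astype(np.uint8)
for row in (160,170,180,190,200): 
    print(row,''.join('%4d'%x for x in g[row,215:225]),'|',''.join('%4d'%x for x in g[row,328:342]))
for col in (235,300,): print(col,g[100:115,col],hsv[100:115,col,1])
E
```

```text
z -20 1532 y range [-5.9  0.2  5.9] ally -13.6 13.9 x [-21.1  11.6  26. ]
z -12 562 y range [-6.   0.2  5.8] ally -14.0 14.0 x [ 5.7 31.5 34.1]
z -4 268 y range [-5.7  0.2  5.2] ally -13.3 13.9 x [34.4 35.1 35.4]
z 4 214 y range [-6.   0.2  5.5] ally -13.3 13.8 x [35.  35.3 35.5]
z 12 134 y range [-4.1  0.2  5.1] ally -12.8 13.8 x [35.1 35.3 35.5]
z 20 125 y range [-4.3  0.5  5.3] ally -9.2 5.3 x [35.  35.2 35.4]
z 28 110 y range [-6.   0.2  5.5] ally -9.5 5.5 x [35.  35.3 35.5]
z 36 64 y range [-4.   0.1  5. ] ally -9.1 5.0 x [35.2 35.3 35.5]
z 44 41 y range [-4.2  0.8  5.1] ally -9.2 5.1 x [35.1 35.3 35.6]
z 52 38 y range [-4.3  0.8  5.4] ally -8.8 5.4 x [35.2 35.4 35.5]
z 60 30 y range [-4.4  0.5  5.5] ally -4.4 5.5 x [35.2 35.3 35.4]
z 68 24 y range [-4.   0.5  4.9] ally -4.0 4.9 x [35.3 35.4 35.6]
z 76 24 y range [-4.1  0.5  5. ] ally -4.1 5.0 x [35.3 35.4 35.6]
z 84 22 y range [-4.2  0.5  5.1] ally -4.2 5.1 x [35.2 35.4 35.5]
zmax 91.70671003160032
160  160 158 160 162 163 165 165 129  91  86 |   83  84  83  83  89 125 169 175 173 173 173 167 162 147
170  171 167 162 160 163 166 167 142 101  86 |   82  84  83  88 116 162 167 168 170 168 165 164 161 159
180  175 176 176 173 170 170 172 175 122  84 |   84  84  85 103 161 163 165 167 169 168 166 163 162 162
190  168 172 173 172 173 172 170 173 125  89 |   84  85 100 161 161 162 165 165 167 168 165 162 161 162
200  161 164 168 170 172 172 173 173 145 103 |   85  98 153 169 164 164 163 164 166 170 169 167 166 166
235 [101 101 102 102 103  89  52  52  52  51  51  52  48  82 108] [87 87 88 88 86 77 24 36 28 24 33 24 20 76 84]
300 [112 113 113 113 113 106  65  52  54  53  54  53  55  53  53] [80 83 81 81 83 76 15 27 27 28 27 23 26 32 23]
```

```bash
cat >> meas.py <<'E'
def cross(prof,x0):
    # subpixel position of biggest gradient
    g=np.gradient(cv2.GaussianBlur(prof.astype(float).reshape(1,-1),(0,0),0.8).ravel()); k=np.argmax(abs(g[1:-1]))+1
    a,b,cc=abs(g[k-1]),abs(g[k]),abs(g[k+1]); return x0+k+(a-cc)/(2*(a-2*b+cc)+1e-9)
def tool(c,s,uv,h):
    p=s['tcp_pos']; r=R.from_euler('xyz',s['tcp_rot']); return r.inv().apply(onplane(c,np.atleast_2d(uv),h)-p)*1000
E
python3 - <<'E'
from meas import *
i,d,c=load('w7.npz'); s=sensors.sense(); g=i[...,2].astype(float)
hb=.0131
def line(pts,ax):
    pts=np.array(pts); 
    q=np.polyfit(pts[:,ax],pts[:,1-ax],1); r=pts[:,1-ax]-np.polyval(q,pts[:,ax]); k=abs(r)<1; q=np.polyfit(pts[k,ax],pts[k,1-ax],1); return q,k.sum(),np.std(r[k])
L=[tool(c,s,[cross(g[rw,216:229],216),rw],hb)[0,:2] for rw in range(130,215,3)]
Rr=[tool(c,s,[cross(g[rw,326:342],326),rw],hb)[0,:2] for rw in range(112,155,3)]+[tool(c,s,[cross(g[rw,324:338],324),rw],hb)[0,:2] for rw in range(170,212,3)]
T=[tool(c,s,[cl,cross(g[100:113,cl],100)],hb)[0,:2] for cl in range(230,265,3)]+[tool(c,s,[cl,cross(g[100:113,cl],100)],hb)[0,:2] for cl in range(294,312,3)]
print('left y=f(x)',line(L,0)); print('right',line(Rr,0)); print('top x=f(y)',line(T,1))
hl=.0161
Ll=[tool(c,s,[cross(g[rw,240:250],240),rw],hl)[0,:2] for rw in range(143,160,2)]
Lr=[tool(c,s,[cross(g[rw,257:268],257),rw],hl)[0,:2] for rw in range(143,163,2)]
Lt=[tool(c,s,[cl,cross(g[133:147,cl],133)],hl)[0,:2] for cl in range(247,260)]
print('landL',line(Ll,0),np.mean(Ll,0)); print('landR',line(Lr,0),np.mean(Lr,0)); print('landT',np.array(Lt).round(1).tolist())
E
```

```text
left y=f(x) (array([ 4.56786840e-03, -4.31607353e+01]), np.int64(28), np.float64(0.2713737894374671))Traceback (most recent call last):
  File "<stdin>", line 10, in <module>
  File "<stdin>", line 6, in line
    raise TypeError("expected non-empty vector for x")
TypeError: expected non-empty vector for x
```

```bash
cat > fit7.py <<'E'
from meas import *
def line(pts,ax):
    pts=np.array(pts,np.float32)
    vx,vy,x0,y0=cv2.fitLine(pts,cv2.DIST_WELSCH,0.5,1e-3,1e-3).ravel()
    d,o=np.array([vx,vy]),np.array([x0,y0]); m=d[1-ax]/d[ax]; r=pts[:,1-ax]-(o[1-ax]+m*(pts[:,ax]-o[ax]))
    return 'slope %.4f at0 %.2f medres %.2f (mid %.1f)'%(m,o[1-ax]-m*o[ax],np.median(abs(r)),o[ax])
E
python3 - <<'E'
from fit7 import *
i,d,c=load('w7.npz'); s=sensors.sense(); g=i[...,2].astype(float)
hb=.0131
L=[tool(c,s,[cross(g[rw,216:229],216),rw],hb)[0,:2] for rw in range(130,215,3)]
Rr=[tool(c,s,[cross(g[rw,326:342],326),rw],hb)[0,:2] for rw in range(112,155,3)]+[tool(c,s,[cross(g[rw,324:338],324),rw],hb)[0,:2] for rw in range(170,212,3)]
T=[tool(c,s,[cl,cross(g[100:113,cl],100)],hb)[0,:2] for cl in range(230,265,3)]+[tool(c,s,[cl,cross(g[100:113,cl],100)],hb)[0,:2] for cl in range(294,312,3)]
print('left y=f(x)',line(L,0)); print('right',line(Rr,0)); print('top x=f(y)',line(T,1))
hl=.0161
Ll=[tool(c,s,[cross(g[rw,240:250],240),rw],hl)[0,:2] for rw in range(143,160,2)]
Lr=[tool(c,s,[cross(g[rw,257:268],257),rw],hl)[0,:2] for rw in range(143,163,2)]
Lt=[tool(c,s,[cl,cross(g[133:147,cl],133)],hl)[0,:2] for cl in range(247,260)]
print('landL',line(Ll,0)); print('landR',line(Lr,0)); print('landT',line(Lt,1)); print(np.median(np.array(Ll)[:,1]),np.median(np.array(Lr)[:,1]))
E
```

```text
left y=f(x) slope 0.0045 at0 -43.19 medres 0.12 (mid -12.2)
right slope 0.0087 at0 116.37 medres 0.60 (mid 49.6)
top x=f(y) slope -0.0024 at0 84.91 medres 0.04 (mid 15.2)
landL slope -0.0176 at0 -9.09 medres 0.11 (mid 23.2)
landR slope 0.0095 at0 11.13 medres 0.05 (mid 21.1)
landT slope -0.0378 at0 37.73 medres 0.08 (mid 1.4)
-9.512101895015235 11.304796276192487
```

>>> {"method": "arm_command", "body": {"steps": "-0.5 0.4 8 0 0 0.003 0;0 0 18 0 0 0 0;0 0 20 0 0 0 0;0 0 20 0 0 0 0;0 0 20 0 0 0 0;0 0 18 0 0 0 0;0 0 14 0 0 0 0;0 0 8 0 0 0 0;0 0 0 0 0 0 0;0 0 0 0 0 0 0"}}

```text
time: 11.55
tcp_pos: [0.4795, -0.3422, 0.1381]
tcp_rot: [-3.141, 0.001, 2.995]
contact_force: [0.1, -0.8, -5.5]
opening: 0.107
```

Run:
```python
from fit7 import *
s,i,d,c=snap('w8'); print(s['time'],s['tcp_pos'],s['tcp_rot'],s['contact_force'],np.abs(s['qvel']).max(),s['opening'])
L=wristlug(s,d,c)
cv2.imwrite('pics/w8c.png',cv2.resize(i[60:270,170:380],None,fx=2.8,fy=2.8,interpolation=cv2.INTER_CUBIC))
```

```text
11.55 [ 0.47952194 -0.3421739   0.13810932] [-3.14122039e+00  1.10255216e-03  2.99482334e+00] [ 0.05096208 -0.83932287 -5.48320453] 0.011021072009473441 0.10692843429993941
z -20 1580 y range [-6.   0.2  5.9] ally -13.7 14.0 x [-21.9  11.5  26.4]
z -12 522 y range [-6.   0.2  5.8] ally -14.0 13.9 x [ 9.9 31.7 34.1]
z -4 263 y range [-5.7  0.2  5.2] ally -13.3 13.9 x [34.5 34.9 35.2]
z 4 205 y range [-6.   0.2  5.4] ally -13.3 14.0 x [34.7 34.9 35.2]
z 12 127 y range [-4.2  0.2  5.1] ally -13.0 13.9 x [34.8 35.  35.2]
z 20 131 y range [-4.4  0.4  5.3] ally -9.2 5.3 x [34.8 35.  35.1]
z 28 107 y range [-4.5  0.8  5.4] ally -9.5 5.4 x [34.8 35.  35.2]
z 36 67 y range [-4.1  0.1  5. ] ally -9.1 5.0 x [34.8 35.  35.2]
z 44 45 y range [-4.3  0.8  5.1] ally -9.3 5.1 x [34.8 35.1 35.2]
z 52 33 y range [-4.5  0.   5.3] ally -4.5 5.3 x [34.8 35.  35.1]
z 60 24 y range [-3.9  0.4  5.4] ally -3.9 5.4 x [34.8 35.  35.1]
z 68 24 y range [-4.   0.4  4.8] ally -4.0 4.8 x [34.9 34.9 35.1]
z 76 24 y range [-4.2  0.4  5. ] ally -4.2 5.0 x [34.8 35.1 35.2]
z 84 20 y range [-4.3  0.4  5. ] ally -4.3 5.0 x [34.9 35.  35.1]
zmax 92.15324645094788
```

View pics/w8c.png

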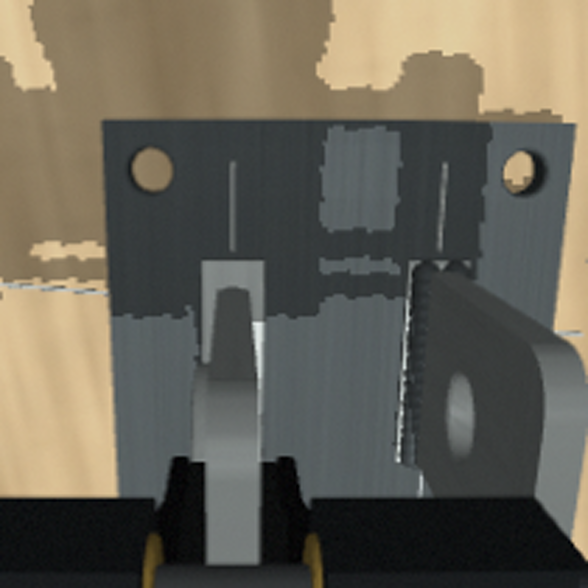

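```bash
cat > m8.py <<'E'
from fit7 import *
def run(f,s,rows_base,c0,trow,tcols,lrows,lc,rc,ltrow,ltcols):
    i,d,c=load(f); g=i[...,2].astype(float)
    v,u=np.mgrid[trow+4:trow+40,lc-15:lc-5]; print('base z',np.median(world(c,np.c_[u.ravel(),v.ravel()],d[v,u].ravel())[:,2]))
    v,u=np.mgrid[ltrow+2:ltrow+7,lc+4:rc-4]; print('land z',np.median(world(c,np.c_[u.ravel(),v.ravel()],d[v,u].ravel())[:,2]))
    hb,hl=.0131,.0161
    L=[tool(c,s,[cross(g[r,c0-8:c0+8],c0-8),r],hb)[0,:2] for r in rows_base]
    T=[tool(c,s,[k,cross(g[trow-6:trow+7,k],trow-6)],hb)[0,:2] for k in tcols]
    Ll=[tool(c,s,[cross(g[r,lc-5:lc+5],lc-5),r],hl)[0,:2] for r in lrows]
    Lr=[tool(c,s,[cross(g[r,rc-5:rc+6],rc-5),r],hl)[0,:2] for r in lrows]
    Lt=[tool(c,s,[k,cross(g[ltrow-6:ltrow+6,k],ltrow-6)],hl)[0,:2] for k in ltcols]
    print('baseL',line(L,0)); print('baseT',line(T,1)); print('landL',line(Ll,0)); print('landR',line(Lr,0)); print('landT',line(Lt,1))
E
python3 - <<'E'
from m8 import *
s=sensors.sense(); 
run('w8.npz',s,range(112,225,4),210,103,range(215,255,3),range(157,180,2),242,264,153,range(245,262,2))
s,i,d,c=snap('w8b'); print(s['tcp_pos'],s['tcp_rot'])
run('w8b.npz',s,range(112,225,4),210,103,range(215,255,3),range(157,180,2),242,264,153,range(245,262,2))
E
```

```text
base z 0.012982700380501644
land z 0.01628040537930489
baseL slope 0.0003 at0 -43.35 medres 0.07 (mid 21.7)
baseT slope -0.0005 at0 86.44 medres 0.01 (mid -19.2)
landL slope -0.0014 at0 -9.98 medres 0.02 (mid 24.2)
landR slope 0.0027 at0 11.41 medres 0.10 (mid 26.2)
landT slope -0.0028 at0 39.41 medres 0.01 (mid 0.9)
[ 0.47977524 -0.34225446  0.13849335] [-3.14084959e+00  1.85147500e-03  2.99486440e+00]
base z 0.012973804989264676
land z 0.016126410446075157
baseL slope 0.0007 at0 -43.35 medres 0.08 (mid 20.3)
baseT slope -0.0089 at0 86.36 medres 0.05 (mid -15.4)
landL slope 0.0054 at0 -10.23 medres 0.02 (mid 24.3)
landR slope -0.0091 at0 11.64 medres 0.02 (mid 24.1)
landT slope -0.0018 at0 39.51 medres 0.01 (mid 0.8)
```

Run:
```python
from meas import *
for f,T in [('w8b',None)]:
    i,d,c=load(f+'.npz'); s=sensors.sense(); p=s['tcp_pos']; r=R.from_euler('xyz',s['tcp_rot'])
    v,u=np.mgrid[150:384,230:280]; P=world(c,np.c_[u.ravel(),v.ravel()],d[v,u].ravel()); L=r.inv().apply(P-p)*1000
    k=(abs(L[:,1])<3.5)&(abs(L[:,0])<40)&(L[:,2]<0)&(L[:,2]>-30)
    for lo in range(-20,40,5):
        q=L[k&(L[:,0]>=lo)&(L[:,0]<lo+5)]
        if len(q): print(lo,len(q),np.percentile(q[:,2],[10,50,90]).round(2))
    # foot: end-face lowest pixel
    cols=range(247,262)
    g=i[...,2].astype(float)
    for col in (248,250,252,254,256,258): print(col,g[155:172,col].astype(int))
    for z in (90,92,94,96,98): print(z,proj(c,[p+r.apply([.035,0.0004,z/1000])]).round(2))
```

```text
-20 91 [-15.76 -15.31 -14.61]
-15 36 [-15.94 -15.23 -14.44]
0 65 [-15.7  -15.08 -14.52]
5 115 [-16.03 -15.32 -14.61]
10 122 [-15.91 -15.17 -14.52]
15 120 [-16.06 -15.4  -14.6 ]
20 136 [-15.77 -14.89 -13.88]
25 156 [-14.52 -13.07 -11.58]
30 207 [-11.18  -8.08  -2.98]
35 9 [-3.69 -1.84 -1.2 ]
248 [128 126 125 126 126 126 127 126  96  70  66  66  66  66  67  66  65]
250 [128 128 127 127 126 127 127 116  70  65  66  64  66  66  67  67  66]
252 [128 127 127 127 128 126 127  96  66  65  64  65  66  65  65  65  65]
254 [130 131 129 129 130 127 130  97  64  64  65  66  65  66  64  63  65]
256 [130 131 130 130 130 129 131 129  79  65  65  64  66  65  63  65  65]
258 [127 127 128 128 127 126 126 126 103  68  65  66  63  64  65  65  65]
90 [[252.46 163.18]]
92 [[252.46 162.74]]
94 [[252.46 162.3 ]]
96 [[252.46 161.88]]
98 [[252.47 161.46]]
```

>>> {"method": "arm_command", "body": {"steps": "1.4 0.3 4 0 -0.002 0 0;0 0 8 0 0 0 0;0 0 7 0 0 0 0;0 0 3 0 0 0 0;0 0 0 0 0 0 0;0 0 0 0 0 0 0;0 0 0 0 0 0 0;0 0 0 0 0 0 0"}}

```text
time: 12.45
tcp_pos: [0.4779, -0.3416, 0.1159]
tcp_rot: [-3.141, 0.003, 2.995]
contact_force: [0.4, 0.1, -5.5]
opening: 0.11
```

Run:
```python
from fit7 import *
s,i,d,c=snap('w9'); print(s['time'],s['tcp_pos'],s['tcp_rot'],s['contact_force'],np.abs(s['qvel']).max(),s['opening'])
cv2.imwrite('pics/w9c.png',cv2.resize(i[60:270,170:380],None,fx=2.8,fy=2.8,interpolation=cv2.INTER_CUBIC))
i,_=camera('scene'); cv2.imwrite('pics/s9.png',cv2.resize(i[110:200,300:400],None,fx=6.5,fy=6.5,interpolation=cv2.INTER_CUBIC))
```

```text
12.45 [ 0.47793612 -0.3415834   0.11589438] [-3.14127225e+00  2.63800643e-03  2.99491392e+00] [ 0.40102027  0.13279652 -5.51328377] 0.0025805012585351774 0.10959876318522088
```

View pics/w9c.png

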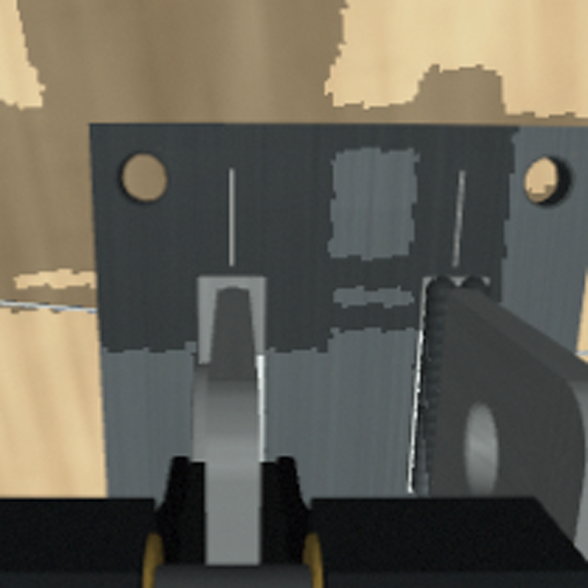

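View pics/s9.png

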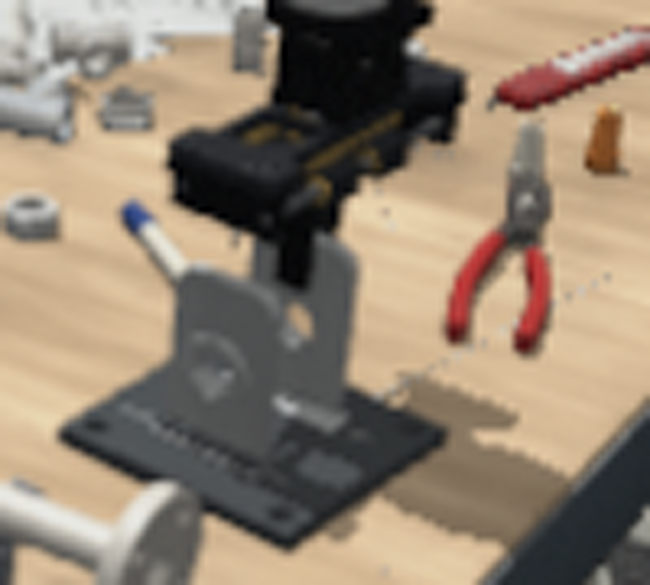

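Run:
```python
from m8 import *
s=sensors.sense(); print(s['tcp_pos'],s['tcp_rot'])
run('w9.npz',s,range(115,230,4),205,105,range(212,250,3),range(162,186,2),241,265,159,range(245,262,2))
i,d,c=load('w9.npz'); wristlug(s,d,c)
```

```text
[ 0.47779768 -0.34159335  0.11581527] [-3.14132084e+00  2.43429323e-03  2.99476325e+00]
base z 0.012958569808554823
land z 0.017056229604194492
baseL slope 0.0002 at0 -43.74 medres 0.06 (mid 24.2)
baseT slope -0.0004 at0 84.55 medres 0.01 (mid -17.7)
landL slope -0.0164 at0 -10.09 medres 0.06 (mid 24.1)
landR slope 0.0024 at0 10.84 medres 0.01 (mid 24.0)
landT slope -0.0027 at0 37.47 medres 0.01 (mid 0.8)
z -20 1600 y range [-6.   0.2  5.9] ally -13.7 14.0 x [-21.8  11.5  26.4]
z -12 499 y range [-5.9  0.2  5.8] ally -13.9 14.0 x [ 9.4 31.7 33.9]
z -4 279 y range [-5.7  0.2  5.3] ally -13.3 13.9 x [34.2 34.8 35.1]
z 4 205 y range [-5.9  0.2  5.4] ally -13.3 13.9 x [34.7 34.9 35.1]
z 12 123 y range [-4.2  0.5  5.1] ally -13.0 13.9 x [34.7 34.9 35. ]
z 20 131 y range [-4.4  0.1  5.3] ally -9.2 5.3 x [34.7 34.9 35.1]
z 28 109 y range [-6.   0.4  5.5] ally -9.5 5.5 x [34.6 34.9 35.1]
z 36 67 y range [-4.1  0.1  5. ] ally -9.1 5.0 x [34.7 34.9 35.1]
z 44 42 y range [-4.2  0.1  5.1] ally -9.3 5.1 x [34.8 35.  35.1]
z 52 35 y range [-4.5  0.8  5.3] ally -4.5 5.3 x [34.8 34.9 35.1]
z 60 26 y range [-3.9  0.8  5.5] ally -3.9 5.5 x [34.7 34.9 35.1]
z 68 24 y range [-4.   0.4  4.8] ally -4.0 4.8 x [34.8 35.  35. ]
z 76 25 y range [-4.2 -0.   5. ] ally -4.2 5.0 x [34.8 35.  35.2]
z 84 21 y range [-4.3  0.8  5. ] ally -4.3 5.0 x [34.8 35.  35.1]
z 92 289 y range [-5.5 -1.   5.3] ally -11.0 10.9 x [32.7 35.  36.8]
z 100 726 y range [-5.5 -0.1  5.3] ally -14.0 14.0 x [35.7 39.9 43.6]
zmax 104.58227256272573
```

>>> {"method": "arm_command", "body": {"steps": "-0.6 0 1.1 0 0.0025 0 0;0 0 0 0 0 0 0;0 0 0 0 0 0 0;0 0 0 0 0 0 0;0 0 0 0 0 0 0;0 0 0 0 0 0 0"}}

```text
time: 13.15
tcp_pos: [0.4783, -0.3416, 0.1145]
tcp_rot: [-3.141, -0.0, 2.995]
contact_force: [-0.0, -1.5, -5.6]
opening: 0.11
```

Run:
```python
from m8 import *
s,i,d,c=snap('w10'); print(s['time'],s['tcp_pos'],s['tcp_rot'],s['contact_force'],s['opening'])
run('w10.npz',s,range(115,230,4),205,105,range(212,250,3),range(162,186,2),241,265,159,range(245,262,2))
wristlug(s,d,c)
cv2.imwrite('pics/w10c.png',cv2.resize(i[60:270,170:380],None,fx=2.8,fy=2.8,interpolation=cv2.INTER_CUBIC))
i,_=camera('scene'); cv2.imwrite('pics/s10.png',i)
```

```text
13.15 [ 0.47825566 -0.34164762  0.11452446] [-3.14147727e+00 -3.98888672e-04  2.99475565e+00] [-0.03981065 -1.49202458 -5.60646412] 0.10954681935041577
base z 0.013051637004777614
land z 0.016834120613175713
baseL slope 0.0002 at0 -43.77 medres 0.04 (mid 26.0)
baseT slope -0.0001 at0 84.66 medres 0.01 (mid -16.5)
landL slope -0.0133 at0 -10.25 medres 0.08 (mid 25.1)
landR slope -0.0028 at0 10.95 medres 0.02 (mid 24.7)
landT slope -0.0023 at0 37.52 medres 0.02 (mid 0.8)
z -20 1569 y range [-6.   0.3  6. ] ally -13.7 14.0 x [-21.7  11.5  26.3]
z -12 530 y range [-6.   0.2  5.9] ally -13.9 13.9 x [ 9.6 31.7 34. ]
z -4 261 y range [-6.   0.2  5.2] ally -13.2 14.0 x [34.4 34.9 35.2]
z 4 212 y range [-6.  -0.1  5.5] ally -13.2 14.0 x [34.6 35.  35.3]
z 12 122 y range [-4.1  0.8  5.1] ally -13.0 14.0 x [34.8 35.  35.2]
z 20 127 y range [-4.3  0.5  5.3] ally -9.2 5.3 x [34.7 35.  35.2]
z 28 113 y range [-6.   0.1  5.5] ally -9.5 5.5 x [34.7 35.  35.3]
z 36 64 y range [-4.1  0.8  5. ] ally -9.1 5.0 x [34.9 35.1 35.3]
z 44 42 y range [-4.2  1.2  5.2] ally -9.2 5.2 x [34.9 35.  35.2]
z 52 35 y range [-4.4 -0.7  5.3] ally -4.4 5.3 x [34.9 35.  35.2]
z 60 27 y range [-3.8  0.8  5.5] ally -3.8 5.5 x [34.9 35.1 35.2]
z 68 24 y range [-4.   0.4  4.8] ally -4.0 4.8 x [35.  35.1 35.3]
z 76 24 y range [-4.2  0.4  5. ] ally -4.2 5.0 x [34.9 35.1 35.2]
z 84 22 y range [-4.2  0.4  5.1] ally -4.2 5.1 x [35.  35.1 35.2]
z 92 447 y range [-5.4 -0.9  5.3] ally -13.8 13.3 x [33.4 35.7 37.8]
z 100 584 y range [-5.4 -0.   5.3] ally -14.0 14.0 x [38.4 41.1 44.5]
zmax 103.2242461827064
```

View pics/w10c.png

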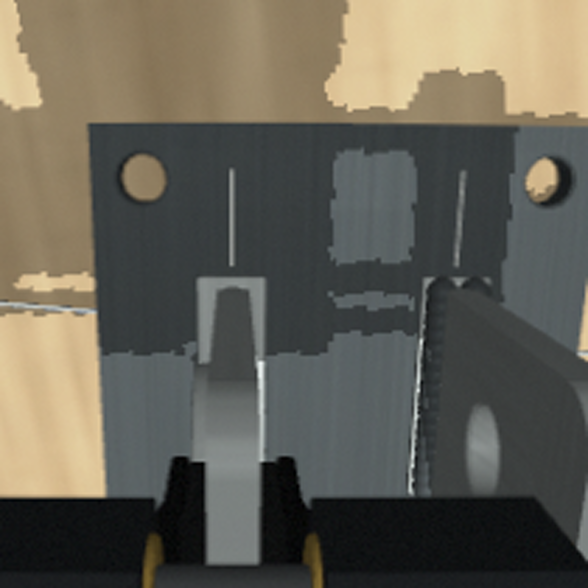

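View pics/s10.png

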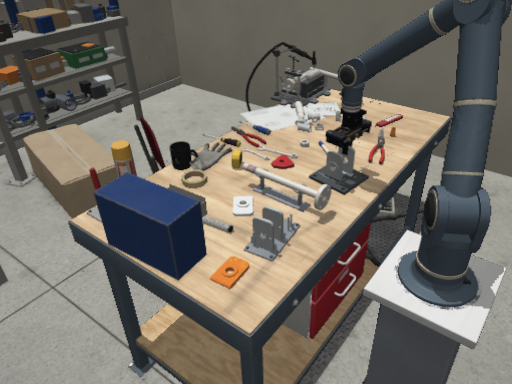

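>>> {"method": "arm_command", "body": {"steps": "-0.4 0 -0.2 0 0 0 0;0 0 0 0 0 0 0;0 0 0 0 0 0 0;0 0 0 0 0 0 0;0 0 0 0 0 0 0;0 0 0 0 0 0 0;0 0 0 0 0 0 0;0 0 0 0 0 0 0"}}

```text
time: 14.05
tcp_pos: [0.4786, -0.3417, 0.1147]
tcp_rot: [-3.142, -0.0, 2.995]
contact_force: [0.1, 0.4, -5.6]
opening: 0.11
```

Run:
```python
from m8 import *
s,i,d,c=snap('w11'); print(s['time'],s['tcp_pos'],s['tcp_rot'],s['contact_force'],s['opening'],abs(s['qvel']).max())
run('w11.npz',s,range(115,230,4),205,105,range(212,250,3),range(162,186,2),241,265,159,range(245,262,2))
p=s['tcp_pos']; r=R.from_euler('xyz',s['tcp_rot'])
v,u=np.mgrid[150:384,230:280]; P=world(c,np.c_[u.ravel(),v.ravel()],d[v,u].ravel()); L=r.inv().apply(P-p)*1000
k=(abs(L[:,1])<3.5)&(abs(L[:,0])<18)&(L[:,2]<-8)&(L[:,2]>-22); print('top z world',np.median(P[k,2]))
k=(abs(L[:,1])<3.5)&(L[:,2]>10)&(L[:,2]<85)&(L[:,0]<40); print('end x',np.median(L[k,0]))
i2,_=camera('top'); a=cv2.imread('pics/top0.png'); df=cv2.absdiff(a,i2).max(2); print('diff spool/magnet',df[140:270,285:308].mean(),df[148:182,343:382].mean())
```

```text
14.05 [ 0.47864812 -0.34169179  0.11468251] [-3.14152896e+00 -4.65994858e-04  2.99474548e+00] [ 0.06521521  0.44018609 -5.56107721] 0.11040709684343496 0.0016191197942977725
base z 0.013096347797436583
land z 0.017006962658421734
baseL slope 0.0010 at0 -43.83 medres 0.03 (mid 30.1)
baseT slope 0.0000 at0 85.04 medres 0.01 (mid -18.3)
landL slope -0.0137 at0 -10.26 medres 0.09 (mid 24.8)
landR slope -0.0035 at0 10.94 medres 0.02 (mid 22.8)
landT slope -0.0012 at0 38.10 medres 0.01 (mid 0.8)
top z world 0.13010842662773864
end x 35.0350573494675
diff spool/magnet 4.3826086956521735 4.46078431372549
```

Run:
```python
from h import *
print(workorder.close_job()); s=sensors.sense(); print(s['time'],s['tcp_pos'],s['opening'])
```

```text
the job is handed in; nothing more can be done
None
the job is handed in; nothing more can be done
```

I took the lug from the rack slot nearest the spool; it was the only plate with a cheek ring. I carried it over the spool, turned it half round so the ring faces outward, and handed the job in while holding it over the empty weld land. The robot's clock read 14.05 s at the last move.

| Last check | Result |
|---|---|
| Centring on the land | within about 0.2 mm along it and across it |
| Squareness to the land | about 0.1° or better |
| Uprightness | about 0.1° or better |
| Root gap | about 4 mm |
| Force on the tool | only the lug's weight, about 5.6 N |
| Grip and arm | grip closed on the plate, arm still |
| Other two plates | still standing in the rack |
| Spool and magnet | showed no shift |

- **Root gap:** I worked it out from the height at which I gripped the lug. The wrist camera agrees once its roughly 1 mm high reading is allowed for.
- **Early disagreement:** my first wrist-camera positions differed from the top camera by 6–10 mm because the arm was still settling. I measured again with the arm at rest before gripping.
- **Weak check:** the scene camera was too coarse to confirm how upright the lug is (noise of several mm; its fit suggested about 1.6°). I relied on the wrist camera for that.

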